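Clear the end stop and wind the carriage to the index clip

TASK

Set up the small handwheel stage on the bench: squeeze the end stop's spring tab and, keeping it squeezed, slide the stop all the way to the end of its track away from the handwheel, then let go so that it locks there. Then turn the slanted handwheel, taking a fresh grip as often as needed, until the carriage's pointer lines up with the index clip on the scale bar. Move the carriage only with the handwheel, do not shift the index clip or the loose parts standing around, and let go at the end.

Things in the scene. Friction and masses are not known exactly. Their poses are not given: they have to be found in the camera images.
- stage: fixed stage: aluminium plate 115 x 385 x 12 mm with two guide rods. Origin on the worktop; x points across to its back, y along the rods from the handwheel end to the far end, z up. Gearbox with handwheel at y -150 mm, top at 81 mm; comb bar of the stop's lock along the front (x -48 mm, 30 mm high); scale bar along the back (x 50 mm, 26 mm high).
- handwheel_centre (a point): centre of the rim, at (-20,-150,135) mm in the stage. Dark steel rim: round bar 12 mm thick, ring of 98 mm mean diameter; one finger inside, one outside may pinch it anywhere: the three arms leave it straight down, and it is empty inside to 26 mm below the rim's middle. z axis = wheel axis pointing outwards, tilted 35 degrees from vertical to the stage's front (-x); x and y turn with the wheel.
- handwheel (a joint): turn of the handwheel in rad; grows clockwise as seen by someone looking at the wheel from outside (a negative turn about its z axis). Each rad moves the carriage 11 mm in stage +y, away from the wheel. Stiff, about 0.2 N m; stays where it is left. Range -0.35 to 5.6.
- carriage: aluminium block 66 x 40 mm, 44 mm high, on the guide rods, driven only by the handwheel. Origin at worktop height under its middle; axes as the stage's. It cannot pass the end stop. Not to be pushed directly.
- carriage_pointer (a point): tip of the dark steel pointer, 3 mm wide, that lies on top of the carriage and reaches out over its back edge; 46 mm above the worktop
- index_mark (a point): front of the dark upright fin, 3 mm thick, on the index clip that sits on the scale bar, 46 mm above the worktop; axes as the stage's. The pointer is lined up when it has the same stage y as this point. The clip differs in place each time and is not to be moved.
- stop_grip (a point): middle of the end stop's upright grip, 66 mm above the worktop; axes as the stage's. A black block with a grey spring tab on its front (-x) side: 42 mm over both in stage x (35 mm with the tab in), 26 mm wide along y. Take it from above, between 46 and 83 mm over the worktop, one finger on the tab, one on the block's back.
- end_stop (a joint): place of the end stop along stage y, in m: 0 nearest the handwheel, 0.110 at the far end of its track. The lock pin falls into notches every 8 mm; the last is at 0.108. At the start it stands in the carriage's way.
- lock_tab (a joint): travel of the grey tab, in m: 0 out (locked in a notch), 0.007 fully in. 4 to 7 N press it in towards stage +x; more than 0.0045 frees the stop. It springs out on its own and draws the stop into the nearest notch.
- brass_bush_1: flanged brass bush 38 mm wide, 34 mm high, standing in front of the stage; bystander. Origin at the middle of its underside
- bearing_1: ball bearing 52 mm wide, 15 mm high, lying in front of the stage; bystander. Origin at the middle of its underside
- grease_tub: tub with blue lid, 68 mm wide, 52 mm high, beyond the far end of the stage; bystander. Origin at the middle of its underside

How it is judged:
By the outcome, as a careful person would: the job done as asked, in the order asked, and still so for the second after the job is handed in, with the robot touching nothing.
It also fails if it takes over 67 s, if anything falls off the work surface, if the arm or the gripper's body presses on something with over 40 N, if the wrist force passes 120 N, or if a joint passes its speed limit or range.

ROBOT

A 6-joint arm with a two-finger parallel gripper is mounted at the origin on a cart in front of the work surface, level with it; the furniture and walls round the work are solid. World frame = base frame: x ahead of the robot, y to its left, z up, the work surface at z = 0. Lengths are in mm, angles in rad, forces in N, time in s.
With the tool pointing down it reaches from about 300 to 775 mm from the base axis. Payload 14.6 kg.
Tool frame: the origin (TCP) lies at the very end of the fingers, on their centre line; the grasp point (between the pads) lies 19 mm behind it; z points along the fingers, y is the direction in which the jaws open and shut (so a half turn about z gives the same grasp; the last joint's range is limited). The gripper opens to 94 mm and grips with 3 to 60 N. Pads are 16 mm wide; open, the fingers measure 119 mm over their backs; the gripper's body (75 mm by 177 mm) begins 78 mm behind the grasp point.
Start: joints at [-1.326, 0.3, 1.521, -0, 1.321, -0.067], TCP at [168.718, -523.473, 205.446] pointing down, gripper open.
Joint ranges: [-3.03, 3.03], [-0.79, 2.21], [0.23, 2.52], [-1.04, 4.18], [0, 3.07], [-2.55, 2.55]. Speed limits (rad/s): [2.22, 2.22, 2.57, 3.14, 3.14, 3.14].

INTERFACE

Orientations are given as [roll, pitch, yaw] about the fixed x, y, z axes, in that order (R = Rz(yaw) Ry(pitch) Rx(roll)).
In Python, from cell import manip gives the robot as it stands.
- The arm moves only by the shell command python3 -m inch 'ROWS' [FORCE]. ROWS is a JSON object of lists of equal length, an entry for each row: "grip": the opening, from -1 (shut) to 1 (fully open), so that 0 is half open; "travel": the shift along the world's x, y, z in cm, a list of three; "turn": the turn, a rotation vector about the world's x, y, z in degrees, a list of three. A call has 1 to 10 rows; each row is the pose to reach, as a shift and turn from the pose measured when the call began; what a row does not reach only later rows make up. A row lasts 1/8 s, in which the tool goes at most 62.5 mm and 10.7 degrees, less where a joint would pass 70% of its speed; a pose out of reach is approached as far as the arm can. A call with a gripper value outside its range is refused whole. The fingers move at their own pace and stop on an object; FORCE is the grip in N (left out, the last holds). Time passes only in rows, so rows that repeat a pose let the fingers close. It gives the time, the measured TCP pose, the force and the opening at its end, in the units of the state.
- manip.read_state(): the state, without advancing time (a new reading comes with each control period).
- manip.camera(name): name is "side" or "top" or "wrist"; returns (picture, depth): 420x560x3 uint8, red, green, blue; 420x560 float32, mm along the optical axis (not along the pixel's ray), 0 where there is no reading.
- manip.calibration(name): a dict with "fx", "fy", "cx", "cy" (pixels), "k1" (the pictures are not rectified: a ray, as slopes to the right and down, at radius r is drawn at 1 + k1 r^2 times it, then the intrinsics apply), "world_from_camera" (4x4, takes a point from camera to world coordinates). Camera axes: x right, y up, looking along -z (the intrinsics and any distortion apply to the point x, -y, -z); pixel columns grow to the right and rows downward; lengths in mm; the calibration is good to about 2 mm. A picture is of the moment at which its call begins: read the wrist's pose just before it. calibration takes no time and is no camera call; for the wrist camera it gives the pose at the moment of the call.
- manip.sign_off(): hands the job in, once; it reports no verdict.
Trained networks look in the newest picture that a camera, given by its name, has taken for a name from the list of things; names that differ only in an ending like _2 or _b are one class to them, and where a whole thing is asked for, a point or a joint stands for the part that bears it (a point fixed in the world has none). Each returns a list of dicts, best first, with "p" (0 to 1); they miss things now and then, are a little off and sometimes report something else, mostly with a low value. They report only what shows in the picture. A call takes as long as a camera call.
- manip.look_for(camera, label): "bbox" ([left, top, right, bottom] in pixels, round what is visible of it).
The state is a dict: "clock": time; "joints": joint angles; "qd": joint speeds; "effort": joint torques, N m; "eef_pos": TCP position; "eef_rot": TCP orientation; "wrist_force": force on the tool from outside, world axes, zero at the start; "moment": the same for the moment, N m; "finger_gap": finger opening in mm.
Only numpy, scipy, OpenCV 4.12 (cv2) and the standard library are available. Lean on these libraries where they do the work, as an engineer would, in place of code of your own. Each camera call takes 0.05 s, during which the arm holds its last target.

## Working session

There is one attempt and no reset: what is moved stays moved. The work goes in short steps, Python scripts to look and compute and a shell command to move; the robot and the scene stay as the last step left them, time stands still between calls to the robot, and variables do not carry over. Pictures are saved under pics/ and viewed, and the job is handed in when it is done.

```bash
ls; mkdir -p pics; cat > h.py <<'E'
import numpy as np, cv2
from cell import manip
def snap(n,f):
    im,d=manip.camera(n); cv2.imwrite('pics/'+f+'.png',im[:,:,::-1]); np.savez('/tmp/'+f+'.npz',im=im,d=d,**{k:np.array(v) for k,v in manip.calibration(n).items()})
    return im,d
def ray(c,u,v):
    K=np.array([[c['fx'],0,c['cx']],[0,c['fy'],c['cy']],[0,0,1]],float)
    xd=(u-c['cx'])/c['fx']; yd=(v-c['cy'])/c['fy']; x,y=xd,yd
    for _ in range(20):
        s=1+c['k1']*(x*x+y*y); x,y=xd/s,yd/s
    return x,y
def px2w(c,u,v,d):
    x,y=ray(c,u,v); T=np.array(c['world_from_camera'])
    return (T@np.array([x*d,-y*d,-d,1]))[:3]
def px2z(c,u,v,z):
    x,y=ray(c,u,v); T=np.array(c['world_from_camera']); r=T[:3,:3]@np.array([x,-y,-1]); o=T[:3,3]
    return o+r*(z-o[2])/r[2]
def w2px(c,p):
    T=np.linalg.inv(np.array(c['world_from_camera'])); q=T@np.append(p,1); x,y=q[0]/-q[2],-q[1]/-q[2]
    s=1+c['k1']*(x*x+y*y); return c['fx']*x*s+c['cx'],c['fy']*y*s+c['cy']
E
python3 - <<'E'
from h import *
s=manip.read_state(); print(s['clock'],s['eef_pos'],s['eef_rot'],s['finger_gap'])
for n in ('top','side'):
    snap(n,n+'0'); 
    for l in ['stage','handwheel_centre','carriage_pointer','index_mark','stop_grip','brass_bush_1','bearing_1','grease_tub','carriage']:
        print(n,l,[(r['bbox'],round(r['p'],2)) for r in manip.look_for(n,l)[:2]])
print(manip.read_state()['clock'])
E
```

```text
pics
0.0 [ 168.6579099  -523.2368811   204.90161838] [-3.14048728e+00 -7.65454333e-05  3.11808515e-01] 93.87295269205367
top stage [([260.1, 189.3, 442.5, 249.2], 0.66)]
top handwheel_centre [([392.3, 203.3, 443.2, 246.6], 0.95)]
top carriage_pointer [([346.4, 202.1, 372.3, 235.5], 0.88)]
top index_mark []
top stop_grip [([322.5, 199.7, 339.4, 238.5], 0.9)]
top brass_bush_1 [([320.7, 257.3, 337.9, 270.2], 0.66)]
top bearing_1 [([279.7, 254.9, 300.7, 275.7], 0.77)]
top grease_tub [([224.6, 199.3, 253.6, 231.3], 0.88)]
top carriage [([347.2, 200.4, 371.3, 236.0], 0.73)]
side stage [([241.4, 251.3, 323.7, 420.0], 0.59)]
side handwheel_centre [([243.3, 310.6, 310.9, 385.0], 0.65)]
side carriage_pointer [([262.7, 312.7, 296.6, 346.0], 0.94)]
side index_mark [([308.9, 315.2, 312.0, 329.1], 0.47)]
side stop_grip [([258.2, 280.3, 298.8, 315.1], 0.87)]
side brass_bush_1 [([212.0, 302.7, 228.4, 327.1], 0.95)]
side bearing_1 [([204.9, 271.5, 228.5, 293.1], 0.69), ([257.0, 283.0, 297.4, 314.0], 0.44)]
side grease_tub [([250.2, 219.5, 280.7, 252.0], 0.81), ([257.4, 278.8, 272.6, 307.3], 0.2)]
side carriage [([263.2, 315.7, 299.8, 344.9], 0.62)]
1.0
```

```bash
python3 - <<'E'
from h import *
a=cv2.imread('pics/top0.png'); cv2.imwrite('pics/top0z.png',cv2.resize(a[180:285,215:455],None,fx=3.3,fy=3.3,interpolation=cv2.INTER_CUBIC))
a=cv2.imread('pics/side0.png'); cv2.imwrite('pics/side0z.png',cv2.resize(a[210:420,190:350],None,fx=2.85,fy=2.85,interpolation=cv2.INTER_CUBIC))
for n in('top','side'): 
  c=manip.calibration(n); print(n,c['fx'],c['k1'],np.round(c['world_from_camera'],2).tolist())
c=manip.calibration('top'); d=np.load('/tmp/top0.npz')['d']
for u,v in [(417,225),(331,219),(359,219),(239,215),(329,264),(290,265),(300,219),(275,219)]: print(u,v,np.round(px2w(c,u,v,d[v,u]),1))
E
```

```text
top 460.47465138102103 -0.14021347566593856 [[0.0, 0.99, -0.15, 432.25], [-1.0, 0.0, 0.01, 101.75], [0.01, 0.15, 0.99, 1100.41], [0.0, 0.0, 0.0, 1.0]]
side 419.70790230943857 -0.0328680918442581 [[0.99, 0.05, -0.1, 483.85], [-0.11, 0.58, -0.81, -576.93], [0.02, 0.81, 0.58, 614.99], [0.0, 0.0, 0.0, 1.0]]
417 225 [ 541.3 -212.6   81.8]
331 219 [559.6 -22.1  38.2]
359 219 [559.  -86.7  45. ]
239 215 [566.7 191.1  49.4]
329 264 [456.2 -20.9  -1.7]
290 265 [4.537e+02 7.230e+01 3.000e-01]
300 219 [560.3  49.8  30.5]
275 219 [560.1 108.4  30.1]
```

View pics/top0.png

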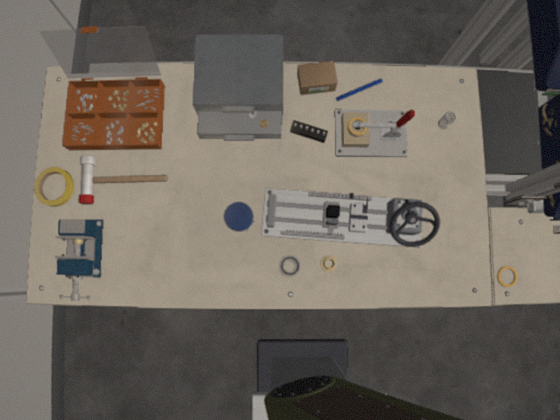

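View pics/side0.png

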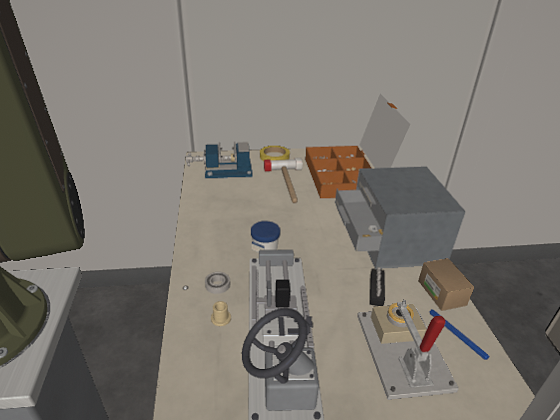

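View zooms.

View pics/top0z.png

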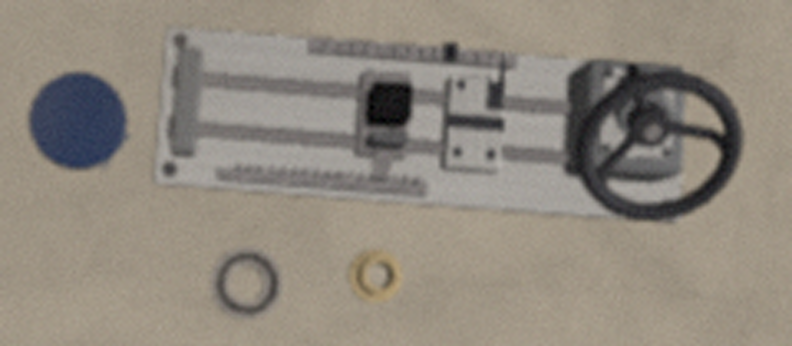

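View pics/side0z.png

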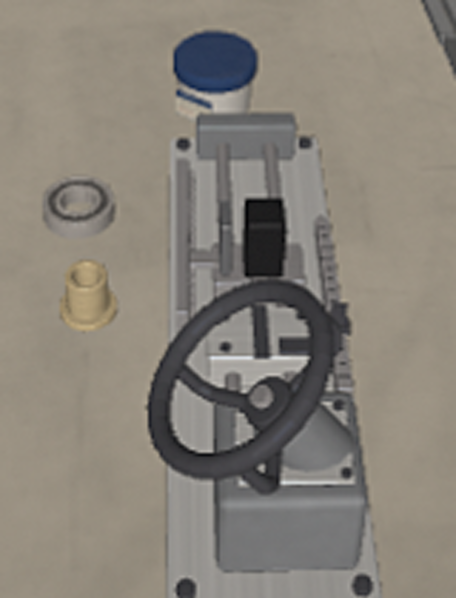

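```bash
python3 - <<'E'
from h import *
from scipy.spatial.transform import Rotation as R
s=manip.read_state(); c=manip.calibration('wrist'); T=np.array(c['world_from_camera']); Rt=R.from_euler('xyz',s['eef_rot']).as_matrix()
print(c['fx'],c['k1'],np.round(Rt.T@(T[:3,3]-s['eef_pos']),1),np.round(Rt.T@T[:3,:3],2).tolist())
ct=manip.calibration('top')
f=lambda x,y:px2z(ct,215+x/3.3,180+y/3.3,12)
print(f(165,28),f(155,183),f(580,212)); print(ct['cx'],ct['cy'])
E
```

```text
317.1487010435902 -0.013061537705874317 [  85.4   -1.  -179.6] [[-0.0, 0.96, 0.29], [1.0, 0.0, 0.0], [0.0, 0.29, -0.96]]
[635.96634118 132.89492091  12.        ] [522.88222262 139.11260625  12.        ] [ 502.4702462  -168.14235695   12.        ]
283.82087355681307 206.18195230472708
```

```bash
python3 -m inch '{"grip":[1,1,1,1,1,1,1,1,1,1],"travel":[[2,2,4],[6,7,5],[11,12,5],[16,18,5],[21,24,5],[26,30,5],[31,36,5],[35,42,5],[38,45,5],[39,46,5]],"turn":[[0,0,4],[0,0,12],[0,0,20],[0,0,28],[0,0,36],[0,0,45],[0,0,54],[0,0,62],[0,0,66],[0,0,68]]}' 20; python3 - <<'E'
from h import *
snap('wrist','w1'); print(manip.read_state()['clock'],manip.read_state()['eef_pos'],manip.read_state()['eef_rot'])
for l in ['stage','handwheel_centre','carriage_pointer','index_mark','stop_grip','carriage']:
        print(l,[(r['bbox'],round(r['p'],2)) for r in manip.look_for('wrist',l)[:2]])
E
```

```text
clock: 2.25
eef_pos: [551.0, -71.8, 255.7]
eef_rot: [3.141, 0.0, 1.501]
wrist_force: [-0.1, 0.0, 0.8]
finger_gap: 93.7
2.3 [553.90112918 -66.92734189 254.94964974] [ 3.14115491e+00 -1.50847294e-03  1.50518026e+00]
stage [([242.6, 2.2, 347.9, 336.7], 0.89)]
handwheel_centre [([243.0, 259.9, 333.4, 339.1], 0.66)]
carriage_pointer []
index_mark []
stop_grip [([261.1, 123.9, 324.0, 159.6], 0.71)]
carriage [([267.2, 176.0, 321.2, 207.8], 0.75)]
```

View pics/w1.png

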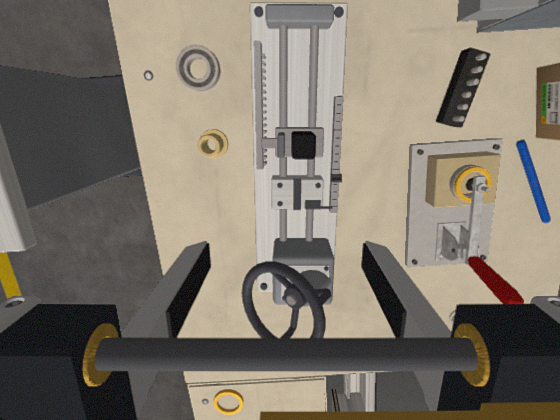

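```bash
python3 - <<'E'
from h import *
im,d=snap('wrist','w2'); s=manip.read_state();print(s['clock'],s['eef_pos'],s['eef_rot'])
a=im[:,:,::-1]; cv2.imwrite('pics/w2a.png',cv2.resize(a[0:120,230:370],None,fx=5,fy=5,interpolation=cv2.INTER_CUBIC))
cv2.imwrite('pics/w2b.png',cv2.resize(a[115:235,230:370],None,fx=5,fy=5,interpolation=cv2.INTER_CUBIC))
c=manip.calibration('wrist')
for u,v in [(303,145),(335,178),(327,208)]:
  print(np.round(px2w(c,u,v,d[v,u]),1))
E
```

```text
2.65 [549.44392403 -74.81655529 255.72155924] [3.14126449e+00 1.31599816e-04 1.49684208e+00]
[572.2 -24.9  84.5]
[611.1 -71.9  48.2]
[ 603.9 -121.6   11.2]
```

View pics/w2a.png

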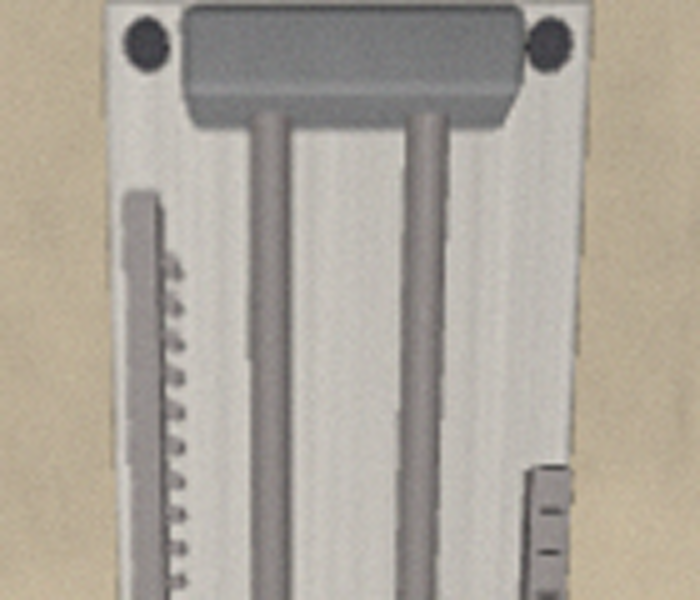

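View pics/w2b.png

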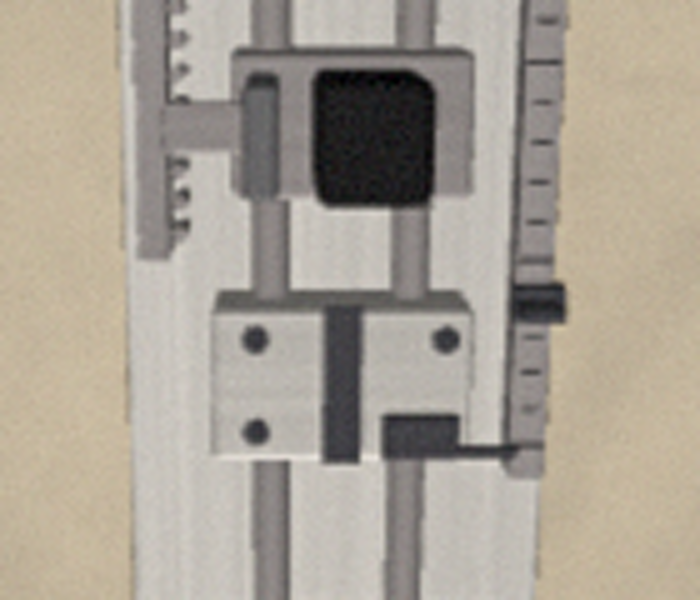

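```bash
python3 -m inch '{"grip":[1,1],"travel":[[0,0,0],[0,0,0]],"turn":[[0,0,0],[0,0,0]]}'; python3 - <<'E'
from h import *
for i in range(3):
  s=manip.read_state();print(s['clock'],s['eef_pos'],s['eef_rot'],s['qd'],s['joints']); manip.camera('wrist')
E
```

```text
clock: 2.9
eef_pos: [549.3, -75.4, 256.0]
eef_rot: [3.141, 0.0, 1.496]
wrist_force: [-0.2, -0.3, 0.1]
finger_gap: 94.2
2.9 [549.25415833 -75.37248284 255.97757648] [3.14086310e+00 2.34775685e-04 1.49588589e+00] [ 0.00813409  0.00503053 -0.00329287  0.00235952 -0.00245684  0.00081036] [-2.02371803e-01  2.75834706e-01  1.43451950e+00 -1.41523519e-04
  1.43048497e+00 -1.27441712e-01]
2.95 [549.29047395 -75.20272632 255.88835806] [3.14103347e+00 1.70565963e-04 1.49616206e+00] [ 0.00440277  0.00314268 -0.00092243 -0.00016039 -0.0004699  -0.00044318] [-2.02078567e-01  2.76021014e-01  1.43448785e+00 -9.90837892e-05
  1.43050746e+00 -1.27430517e-01]
3.0 [549.34356453 -75.09561628 255.84714232] [3.14106042e+00 1.70488150e-04 1.49633699e+00] [ 0.00461924  0.00331065  0.00069513 -0.00128649  0.00049376 -0.0007393 ] [-2.01867994e-01  2.76147710e-01  1.43442187e+00 -1.02485870e-04
  1.43047349e+00 -1.27394400e-01]
```

```bash
cat >> h.py <<'E'
class St:
    def __init__(s,o,yaw): s.o=np.array(o,float); s.yaw=yaw; s.R=np.array([[np.cos(yaw),-np.sin(yaw),0],[np.sin(yaw),np.cos(yaw),0],[0,0,1]])
    def w(s,p): return s.o+s.R@np.array(p,float)
    def l(s,p): return s.R.T@(np.array(p)-s.o)
E
python3 - <<'E'
from h import *
from scipy.optimize import least_squares
z=np.load('/tmp/w2.npz'); c={k:z[k] for k in z.files}; d=z['d']
A=lambda x,y:(230+x/5,y/5); B=lambda x,y:(230+x/5,115+y/5)
P=lambda q,h:px2z(c,*q,h)
pts=[(P(A(107,5),12),-57.5,192.5),(P(A(590,5),12),57.5,192.5),(P(B(135,580),12),-57.5,None),(P(A(118,300),12),-57.5,None),(P(A(575,300),12),57.5,None),(P(B(540,560),12),57.5,None),(P(B(120,50),12),-57.5,None)]
def res(v):
    S=St([v[0],v[1],0],v[2]); r=[]
    for p,x,y in pts:
        q=S.l(p); r.append(q[0]-x); 
        if y: r.append(q[1]-y)
    return r
o=least_squares(res,[567,-56,-.06]); print(o.x,np.round(o.fun,1)); S=St([o.x[0],o.x[1],0],o.x[2])
for n,q,h in [('stop top',B(375,130),83),('tab top',B(261,75),70),('tab bot',B(261,195),70),('ptr',B(500,451),46),('fin',B(540,300),46),('fin290',B(540,290),46)]:
    p=P(q,h); u,v=np.round(q).astype(int); print(n,np.round(p,1),np.round(S.l(p),1),'depthpt',np.round(S.l(px2w(c,*q,d[v,u])),1))
# wheel
for q in [(248,290),(283,262),(320,310)]:
    print(q,np.round(S.l(px2w(c,*q,d[q[1],q[0]])),1))
np.save('S.npy',o.x)
E
```

```text
[ 5.67478148e+02 -5.75913055e+01 -7.39672072e-02] [ 0.8  0.  -1.  -0.  -0.1  1.6 -1.3  0.1 -0.1]
stop top [574.7 -20.9  83. ] [ 4.5 37.1 83. ] depthpt [ 4.3 37.3 85.9]
tab top [550.6  -8.1  70. ] [-20.5  48.1  70. ] depthpt [-20.6  47.6  59.6]
tab bot [548.5 -34.8  70. ] [-20.6  21.4  70. ] depthpt [-20.5  23.   82.8]
ptr [ 603.9 -107.3   46. ] [ 40.  -46.9  46. ] depthpt [ 39.9 -46.6  46.9]
fin [615.2 -68.8  46. ] [48.4 -7.7 46. ] depthpt [ 50.4 -10.   34.3]
fin290 [615.3 -66.3  46. ] [48.3 -5.2 46. ] depthpt [50.9 -8.  30.7]
(248, 290) [ -60.2 -128.9  113.1]
(283, 262) [-19.5 -80.9 138. ]
(320, 310) [  16.8 -117.8  167.8]
```

```bash
cat >> h.py <<'E'
def stage():
    v=np.load('S.npy'); return St([v[0],v[1],0],v[2])
def cloud(c,d,S):
    v,u=np.nonzero(d>0); P=np.array(ray(c,u.astype(float),v.astype(float))); dd=d[v,u]
    q=np.stack([P[0]*dd,-P[1]*dd,-dd,np.ones_like(dd)]); w=(np.array(c['world_from_camera'])@q)[:3].T
    return u,v,(w-S.o)@S.R
E
python3 - <<'E'
from h import *
from scipy.optimize import least_squares
S=stage(); z=np.load('/tmp/w2.npz'); c={k:z[k] for k in z.files}; d=z['d']
u,v,L=cloud(c,d,S)
m=(abs(L[:,0])<40)&(abs(L[:,1]-35)<40)&(L[:,2]>55)&(L[:,2]<95)
print('stop',m.sum(),np.percentile(L[m],[1,5,50,95,99],axis=0).round(1).tolist())
m=(abs(L[:,0])<40)&(abs(L[:,1]-35)<40)&(L[:,2]>78)&(L[:,2]<95); print('top',np.percentile(L[m],[1,5,50,95,99],axis=0).round(1).tolist())
m=(abs(L[:,0]-50)<12)&(abs(L[:,1]+5)<30)&(L[:,2]>36)&(L[:,2]<56); print('fin',m.sum(),np.percentile(L[m],[1,5,50,95,99],axis=0).round(1).tolist())
# wheel
t=np.radians(35); n=np.array([-np.sin(t),0,np.cos(t)]); e=np.array([np.cos(t),0,np.sin(t)]); C=np.array([-20,-150,135.])
D=L-C; a=D@e; b=D[:,1]; h=D@n; r=np.hypot(a,b)
m=(v<336)&(abs(h)<20)&(r>35)&(r<70); f=lambda p:np.sqrt((np.hypot(np.hypot(a[m]-p[0],b[m]-p[1])-49,h[m]-p[2])-6)**2+.01)
o=least_squares(f,[0,0,0],loss='soft_l1',f_scale=2); print('wheel',m.sum(),o.x,np.median(f(o.x)))
im=cv2.imread('pics/w2.png'); cv2.imwrite('pics/w2c.png',cv2.resize(im[240:360,220:350],None,fx=5,fy=5,interpolation=cv2.INTER_CUBIC))
E
```

```text
stop 854 [[-25.1, 20.8, 57.0], [-23.9, 22.2, 78.8], [-0.1, 35.3, 84.7], [15.0, 47.8, 86.4], [16.6, 48.6, 86.9]]
top [[-25.1, 20.8, 79.1], [-23.9, 22.2, 81.5], [-0.0, 35.1, 84.7], [15.1, 47.6, 86.4], [16.6, 48.6, 86.9]]
fin 34 [[44.2, -12.6, 39.6], [44.4, -12.5, 39.8], [48.4, -10.9, 47.1], [53.4, -9.9, 48.4], [53.4, -9.9, 49.0]]
wheel 2078 [-0.81441733 14.31799576  0.77327353] 0.385770538182298
```

View pics/w2c.png

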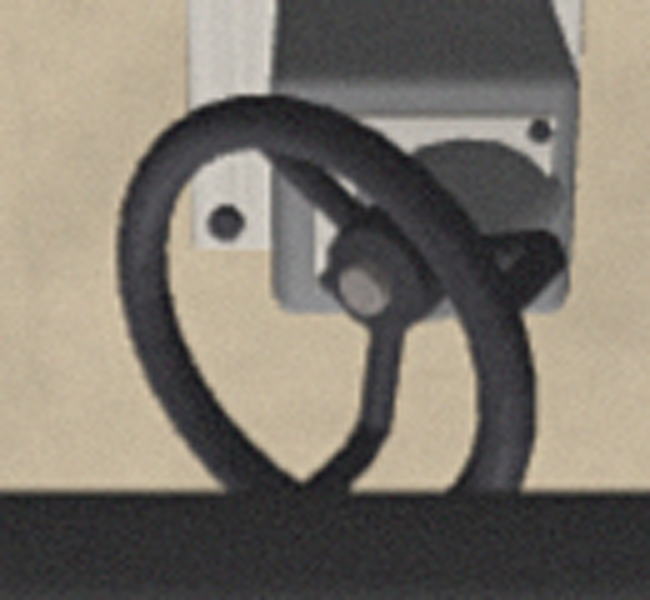

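```bash
python3 - <<'E'
from h import *
S=stage(); z=np.load('/tmp/w2.npz'); c={k:z[k] for k in z.files}; d=z['d']
for q in [(190,248)]:
  p=px2z(c,220+q[0]/5,240+q[1]/5,12); print(S.l(p), S.l(px2w(c,220+200/5,240+225/5,d[285,260])))
z=np.load('/tmp/w1.npz'); c={k:z[k] for k in z.files}
print(S.l(px2z(c,251,3,12)),S.l(px2z(c,347.5,3,12)))
u,v,L=cloud(*[(lambda z:({k:z[k] for k in z.files},z['d']))(np.load('/tmp/w2.npz'))][0],S)
m=(abs(L[:,0])<40)&(abs(L[:,2]-81)<6)&(L[:,1]<-60)&(L[:,1]>-260); print('gear',np.percentile(L[m],[1,5,50,95,99],axis=0).round(1).tolist())
# top camera
z=np.load('/tmp/top0.npz'); c={k:z[k] for k in z.files}; u,v,L=cloud(c,z['d'],S)
t=np.radians(35); n=np.array([-np.sin(t),0,np.cos(t)]); e=np.array([np.cos(t),0,np.sin(t)]); C=np.array([-20,-150,135.])
from scipy.optimize import least_squares
D=L-C; a=D@e; b=D[:,1]; h=D@n; r=np.hypot(a,b)
m=(abs(h)<14)&(r>30)&(r<75); f=lambda p:np.sqrt((np.hypot(np.hypot(a[m]-p[0],b[m]-p[1])-49,h[m]-p[2])-6)**2+.01)
o=least_squares(f,[0,0,0],loss='soft_l1',f_scale=2); print('wheel',m.sum(),o.x,np.median(f(o.x)))
E
```

```text
[ -58.68898101 -189.90537694   12.        ] [ -55.49891837 -182.24005636   11.66588015]
[-55.01481006 198.55069742  12.        ] [ 58.08304006 199.48727436  12.        ]
gear [[-30.5, -168.6, 75.2], [-29.0, -163.2, 75.8], [5.9, -113.1, 78.5], [38.0, -101.4, 83.8], [39.5, -100.2, 86.5]]
wheel 750 [-0.55971914 15.79756832 -0.17184164] 0.8962566974538075
```

```bash
python3 - <<'E'
from h import *
S=stage(); s=manip.read_state(); p=S.w([-0.8,34.9,47]); print(p, (p-s['eef_pos'])/10, 'ydir',S.R[:,1])
z=np.load('/tmp/w2.npz'); c={k:z[k] for k in z.files}
for y in [(170,265),(178,580)]: print('A',S.l(px2z(c,230+y[0]/5,y[1]/5,28)))
for y in [(178,8),(178,125),(180,162),(180,230)]: print('B',S.l(px2z(c,230+y[0]/5,115+y[1]/5,28)))
print('endblk',S.l(px2z(c,300,25.5,20)))
# new origin
v=np.load('S.npy'); o=S.w([0,14.5,0]); np.save('S.npy',[o[0],o[1],v[2]])
E
```

```text
[569.2594378  -22.72761365  47.        ] [  1.9885225    5.22510787 -20.87844186] ydir [0.07389978 0.99726567 0.        ]
A [-41.99160755 134.00123785  28.        ]
A [-41.41951307  62.77442251  28.        ]
B [-41.43272515  62.06018552  28.        ]
B [-41.960511    33.62931445  28.        ]
B [-41.62475542  24.39668329  28.        ]
B [-41.94179497   7.11343794  28.        ]
endblk [  0.22581075 164.78316485  20.        ]
```

```bash
python3 -m inch '{"grip":[1,1,1,1,1,1,1,1],"travel":[[0.8,2.5,-2],[1.8,4.8,-6],[2,5.2,-11],[2,5.2,-15],[2,5.2,-18],[2,5.2,-20],[2,5.2,-20.6],[2,5.2,-20.8]],"turn":[[0,0,0],[0,0,0],[0,0,0],[0,0,0],[0,0,0],[0,0,0],[0,0,0],[0,0,0]]}' 20; python3 - <<'E'
from h import *
snap('wrist','w3'); s=manip.read_state(); print(s['eef_pos'],s['eef_rot'])
E
```

```text
clock: 4.05
eef_pos: [569.6, -23.0, 48.1]
eef_rot: [3.141, 0.0, 1.497]
wrist_force: [0.3, 0.0, 0.9]
finger_gap: 94.0
[569.67618649 -22.99593891  48.23192695] [3.14041364e+00 1.66883523e-04 1.49657941e+00]
```

View pics/w3.png

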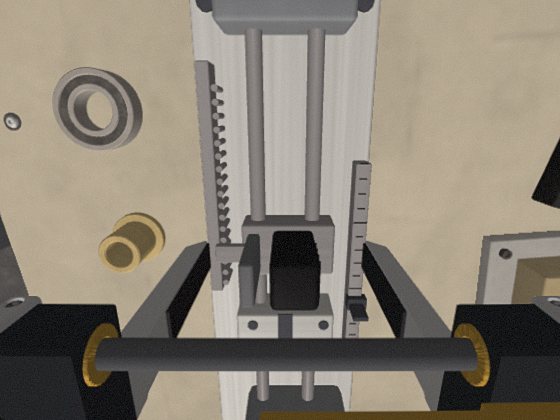

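```bash
python3 -m inch '{"grip":[-1,-1,-1,-1,-1,-1],"travel":[[0,0,0],[0,0,0],[0,0,0],[0,0,0],[0,0,0],[0,0,0]],"turn":[[0,0,0],[0,0,0],[0,0,0],[0,0,0],[0,0,0],[0,0,0]]}' 25
```

```text
clock: 4.85
eef_pos: [569.1, -23.0, 48.2]
eef_rot: [-3.141, 0.0, 1.497]
wrist_force: [-6.6, -0.1, 5.2]
finger_gap: 37.3
```

```bash
python3 -m inch '{"grip":[-1,-1],"travel":[[0.1,0,0],[0.1,0,0]],"turn":[[0,0,0],[0,0,0]]}' 30
```

```text
clock: 5.1
eef_pos: [569.9, -22.9, 48.3]
eef_rot: [-3.141, 0.0, 1.497]
wrist_force: [-3.8, -0.2, 4.9]
finger_gap: 34.0
```

```bash
python3 -m inch '{"grip":[-1,-1,-1,-1,-1,-1,-1],"travel":[[0.04,0.5,0],[0.11,1.5,0],[0.22,3,0],[0.33,4.5,0],[0.44,6,0],[0.55,7.5,0],[0.59,8,0]],"turn":[[0,0,0],[0,0,0],[0,0,0],[0,0,0],[0,0,0],[0,0,0],[0,0,0]]}' 30
```

```text
clock: 5.98
eef_pos: [575.9, 58.2, 48.3]
eef_rot: [-3.141, 0.0, 1.498]
wrist_force: [-1.5, -1.3, 4.8]
finger_gap: 34.0
```

Sliding freely. Now gently to the end.

```bash
python3 -m inch '{"grip":[-1,-1,-1,-1],"travel":[[0.03,0.4,0],[0.06,0.8,0],[0.08,1.1,0],[0.08,1.1,0]],"turn":[[0,0,0],[0,0,0],[0,0,0],[0,0,0]]}' 30; python3 - <<'E'
from h import *
snap('wrist','w4'); s=manip.read_state(); print(s['eef_pos'],s['wrist_force'])
E
```

```text
clock: 6.48
eef_pos: [576.7, 67.5, 48.4]
eef_rot: [-3.141, 0.003, 1.497]
wrist_force: [-3.0, -13.1, 5.2]
finger_gap: 33.9
[576.68898314  67.43986765  48.36578558] [ -2.21427481 -11.55811934   4.63055502]
```

View pics/w4.png

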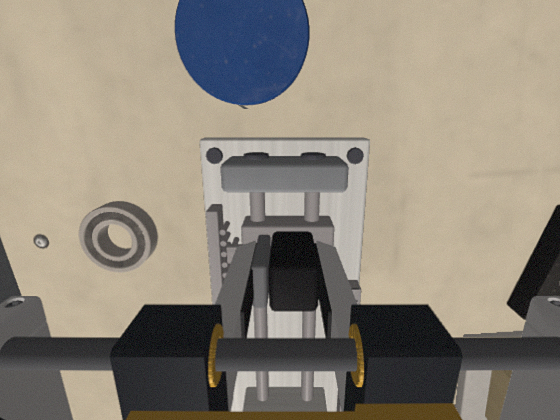

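```bash
python3 -m inch '{"grip":[-1,-1,-1],"travel":[[0.03,0.4,0],[0.05,0.7,0],[0.05,0.7,0]],"turn":[[0,0,0],[0,0,0],[0,0,0]]}' 30; python3 - <<'E'
from h import *
im,d=snap('wrist','w5'); s=manip.read_state(); print(s['eef_pos'],s['wrist_force'])
cv2.imwrite('pics/w5z.png',cv2.resize(im[130:330,190:390,::-1],None,fx=3,fy=3,interpolation=cv2.INTER_CUBIC))
E
```

```text
clock: 6.9
eef_pos: [577.0, 70.2, 48.3]
eef_rot: [-3.14, 0.009, 1.496]
wrist_force: [-4.9, -30.1, 5.7]
finger_gap: 33.8
[576.98970388  70.24373818  48.24892701] [ -4.52869552 -29.60572453   6.81688891]
```

View pics/w5z.png

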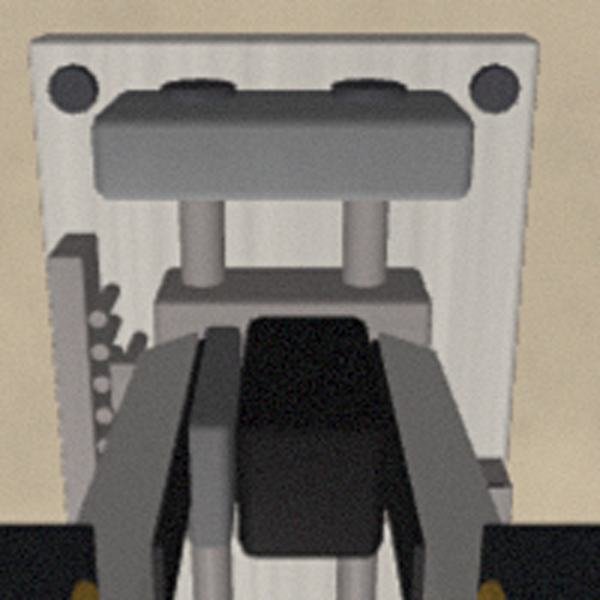

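```bash
python3 -m inch '{"grip":[-1,-1,-1,1,1,1,1,1],"travel":[[-0.02,-0.3,0],[-0.04,-0.5,0],[-0.04,-0.5,0],[-0.04,-0.5,0],[-0.04,-0.5,0],[-0.04,-0.5,0],[-0.04,-0.5,0],[-0.04,-0.5,0]],"turn":[[0,0,0],[0,0,0],[0,0,0],[0,0,0],[0,0,0],[0,0,0],[0,0,0],[0,0,0]]}' 30;  python3 - <<'E'
from h import *
im,d=snap('wrist','w6'); s=manip.read_state(); print(s['eef_pos'],s['wrist_force'])
cv2.imwrite('pics/w6z.png',cv2.resize(im[130:330,190:390,::-1],None,fx=3,fy=3,interpolation=cv2.INTER_CUBIC))
E
```

```text
clock: 7.95
eef_pos: [576.7, 65.2, 48.3]
eef_rot: [-3.14, 0.009, 1.496]
wrist_force: [-0.1, 1.1, -0.2]
finger_gap: 80.2
[576.68863899  65.17221313  48.22779507] [ 0.0287498   1.00156572 -0.04240817]
```

View pics/w6z.png

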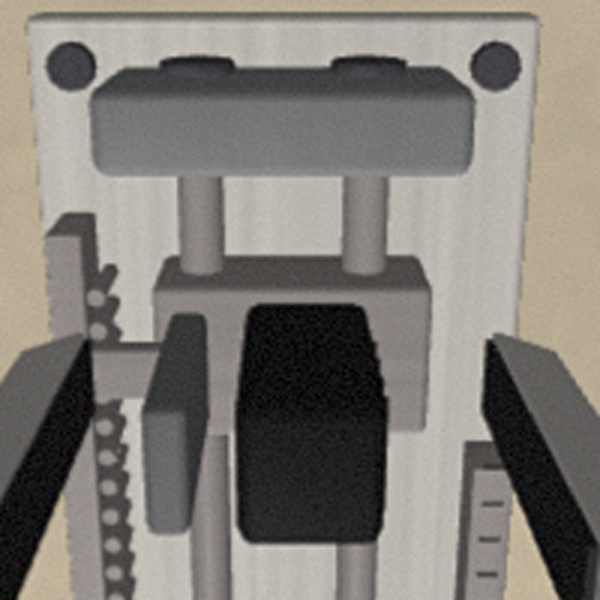

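```bash
python3 - <<'E'
from h import *
S=stage(); s=manip.read_state(); print((S.w([45,-56,110])-s['eef_pos'])/10, s['eef_rot'],S.o)
E
```

```text
[  3.25996236 -16.7475534    6.17722049] [-3.13992294  0.00862249  1.49622278] [568.54969487 -43.1309532    0.        ]
```

```bash
python3 -m inch '{"grip":[1,1,1,1,1,1,1,1,1],"travel":[[0,0,3],[0,0,6],[0.5,-2,8],[1.3,-6,8],[2.2,-11,8],[3,-15,7],[3.3,-16.5,6.2],[3.3,-16.7,6.2],[3.3,-16.7,6.2]],"turn":[[0,0,0],[0,0,0],[0,0,0],[0,0,0],[0,0,0],[0,0,0],[0,0,0],[0,0,0],[0,0,0]]}' 30;  python3 - <<'E'
from h import *
im,d=snap('wrist','w7'); s=manip.read_state(); print(s['eef_pos'],s['wrist_force'])
for l in ['carriage_pointer','index_mark']: print(l,manip.look_for('wrist',l)[:2])
E
```

```text
clock: 9.12
eef_pos: [609.7, -100.7, 110.5]
eef_rot: [-3.14, 0.009, 1.497]
wrist_force: [0.2, 0.4, -0.1]
finger_gap: 94.2
[ 609.78452724 -100.57166944  110.6608173 ] [ 0.099171    0.46404872 -0.08019878]
carriage_pointer [{'bbox': [188.5, 177.6, 285.7, 233.4], 'p': 0.97}, {'bbox': [137.7, 326.8, 268.4, 418.4], 'p': 0.31}]
index_mark [{'bbox': [283.6, 178.4, 301.3, 196.4], 'p': 0.79}, {'bbox': [141.5, 326.9, 268.9, 420.0], 'p': 0.74}]
```

View pics/w7.png

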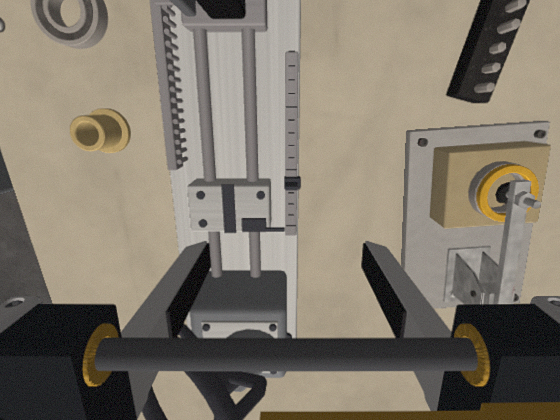

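```bash
python3 - <<'E'
from h import *
im=cv2.imread('pics/w7.png'); cv2.imwrite('pics/w7z.png',cv2.resize(im[165:245,230:320],None,fx=7,fy=7,interpolation=cv2.INTER_CUBIC))
E
```

```text
(no output)
```

View pics/w7z.png

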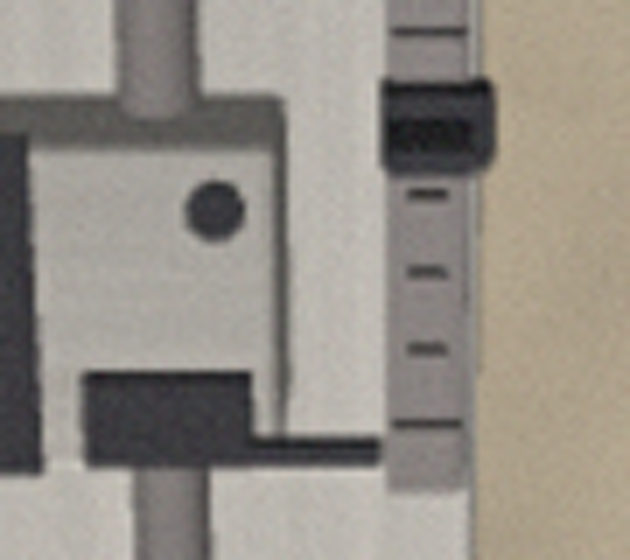

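```bash
python3 - <<'E'
from h import *
S=stage(); z=np.load('/tmp/w7.npz'); c={k:z[k] for k in z.files}; d=z['d']
P=S.l(px2z(c,230+375/7,165+451/7,46)); 
for zv in (125,139,152): print(zv,S.l(px2z(c,230+430/7,165+zv/7,46)))
print(P)
print(np.round(d[178:192,287:296]).astype(int))
u,v,L=cloud(c,d,S); m=(abs(L[:,0]-50)<14)&(abs(L[:,1]+20)<30)&(L[:,2]>30); i=np.argsort(v[m]); 
print(np.c_[u[m],v[m],L[m].round(1)][i][::1][:90].tolist())
E
```

```text
125 [ 49.84110882 -22.13637399  46.        ]
139 [ 49.84958751 -23.74552107  46.        ]
152 [ 49.85749364 -25.24520495  46.        ]
[ 43.5916178  -61.27402767  46.        ]
[[263 264 264 263 264 263 263 263 262]
 [263 263 263 263 264 263 265 263 263]
 [264 264 263 263 264 264 264 265 263]
 [264 265 264 264 264 264 264 264 264]
 [262 263 263 263 263 263 262 264 263]
 [259 260 260 259 259 259 259 259 258]
 [256 256 256 255 255 256 255 255 256]
 [252 252 252 252 252 253 253 252 252]
 [248 250 250 248 249 248 249 250 250]
 [249 249 248 247 249 249 249 249 249]
 [250 249 248 248 249 249 248 249 249]
 [249 249 250 249 249 249 249 248 249]
 [271 271 272 271 270 269 271 271 271]
 [271 272 271 270 272 272 271 271 272]]
[[286.0, 177.0, 45.6, -20.7, 30.6], [285.0, 178.0, 44.7, -21.6, 30.4], [286.0, 178.0, 45.6, -21.3, 31.4], [287.0, 178.0, 46.4, -21.5, 30.9], [289.0, 178.0, 48.1, -21.6, 30.2], [290.0, 178.0, 48.9, -21.3, 31.5], [291.0, 178.0, 49.7, -21.6, 30.4], [292.0, 178.0, 50.5, -21.3, 31.4], [293.0, 178.0, 51.4, -21.3, 31.5], [294.0, 178.0, 52.2, -21.4, 31.2], [295.0, 178.0, 53.0, -21.3
[... 2073 characters left out ...]
 [294.0, 182.0, 52.2, -24.7, 31.6], [295.0, 182.0, 53.0, -24.5, 32.6], [296.0, 182.0, 53.8, -24.4, 32.7], [297.0, 182.0, 54.8, -25.0, 30.3], [298.0, 182.0, 55.5, -24.6, 31.8], [299.0, 182.0, 56.4, -24.8, 31.2], [300.0, 182.0, 57.3, -24.9, 30.4], [284.0, 183.0, 43.9, -25.4, 32.2], [285.0, 183.0, 44.8, -24.3, 37.1], [286.0, 183.0, 45.6, -24.6, 35.9], [287.0, 183.0, 46.4, -24.6, 35.8], [288.0, 183.0, 47.2, -24.8, 35.0], [289.0, 183.0, 48.0, -24.6, 35.6], [290.0, 183.0, 48.8, -24.5, 36.0], [291.0, 183.0, 49.7, -24.6, 35.9], [292.0, 183.0, 50.5, -24.4, 36.5], [293.0, 183.0, 51.3, -24.4, 36.4], [294.0, 183.0, 52.1, -24.4, 36.7], [295.0, 183.0, 52.9, -24.4, 36.8], [296.0, 183.0, 53.8, -24.6, 35.5]]
```

```bash
cat >> h.py <<'E'
from scipy.spatial.transform import Rotation as R
TT=np.radians(35); N=np.array([-np.sin(TT),0,np.cos(TT)]); E_=np.array([np.cos(TT),0,np.sin(TT)]); Y_=np.array([0,1.,0])
def wp(S,th,back,s=1,C=(-20,-150,135.),rad=49):
    th=np.radians(th); r=np.cos(th)*E_+np.sin(th)*Y_; t=-np.sin(th)*E_+np.cos(th)*Y_
    p=np.array(C)+rad*r+(back-19)*N
    return S.w(p), S.R@np.stack([s*t,s*r,-N],1)
def rel(p,M):
    s=manip.read_state(); R0=R.from_euler('xyz',s['eef_rot'])
    return (p-np.array(s['eef_pos']))/10, np.degrees((R.from_matrix(M)*R0.inv()).as_rotvec())
E
python3 - <<'E'
from h import *
S=stage()
for th in (95,90,60):
    for b in (70,0):
        p,M=wp(S,th,b); print(th,b,p.round(1),*[x.round(2) for x in rel(p,M)])
print(manip.read_state()['joints'],(S.R@N).round(4))
E
```

```text
95 70 [ 508.5 -140.1  174.3] [-10.14  -3.94   6.36] [-30.34 -23.98  91.79]
95 0 [ 548.5 -143.1  117. ] [-6.13 -4.24  0.63] [-30.34 -23.98  91.79]
90 70 [ 512.  -140.2  176.8] [-9.79 -3.95  6.61] [-28.89 -25.02  87.  ]
90 0 [ 552.  -143.2  119.4] [-5.78 -4.25  0.87] [-28.89 -25.02  87.  ]
60 70 [ 531.5 -148.2  190.8] [-7.83 -4.75  8.01] [-20.1  -30.1   58.15]
60 0 [ 571.5 -151.2  133.5] [-3.83 -5.05  2.28] [-20.1  -30.1   58.15]
[-0.21910447  0.53674318  1.41514245 -0.00937188  1.18956498 -0.14237825] [-0.572   0.0424  0.8192]
```

```bash
python3 -m inch '{"grip":[0,0,0,0,0,0,0,0,0,0],"travel":[[0,0,4],[-1,0,8],[-3,-0.5,12],[-5,-1,13],[-7,-1.5,13],[-9,-2,13],[-10,-3,12],[-10.1,-3.9,11],[-10.1,-3.9,10],[-10.1,-3.9,9]],"turn":[[-3,-2.4,9.2],[-6.1,-4.8,18.4],[-9.1,-7.2,27.5],[-12.1,-9.6,36.7],[-15.2,-12,45.9],[-18.2,-14.4,55.1],[-21.2,-16.8,64.3],[-24.2,-19.2,73.4],[-27.3,-21.6,82.6],[-30.3,-24,91.8]]}' 20; python3 - <<'E'
from h import *
S=stage(); s=manip.read_state(); print(s['joints'],s['eef_rot'],s['qd'])
for b in (70,0):
  p,M=wp(S,95,b); print(b,*[x.round(2) for x in rel(p,M)])
snap('wrist','w8');snap('side','s8');
E
```

```text
clock: 10.52
eef_pos: [508.7, -138.7, 203.0]
eef_rot: [-3.097, 0.599, 3.133]
wrist_force: [1.0, 0.5, 0.2]
finger_gap: 46.8
[-0.43532919 -0.03870945  2.02665384  0.34344431  0.61012908 -2.2121583 ] [-3.09734095  0.59862584  3.13337664] [-0.27488871  0.02761952  0.25383327  1.07383202 -0.31307046 -2.1829591 ]
70 [-0.03 -0.15 -2.87] [-0.78 -0.56  1.79]
0 [ 3.98 -0.45 -8.6 ] [-0.78 -0.56  1.79]
```

View pics/w8.png

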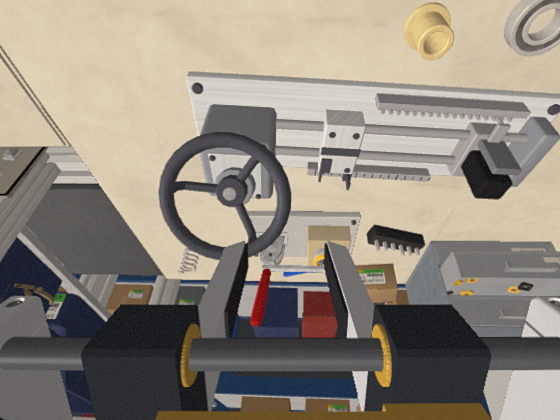

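View pics/s8.png

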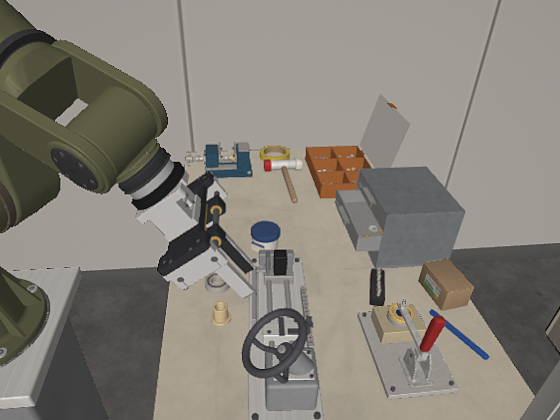

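```bash
python3 - <<'E'
from h import *
from scipy.optimize import least_squares
S=stage(); im,d=snap('wrist','w9'); c=manip.calibration('wrist'); s=manip.read_state(); print(s['joints'],s['eef_pos'],s['qd'].__class__)
u,v,L=cloud(c,d,S); D=L-np.array([-20,-150,135.]); a=D@E_; b=D[:,1]; h=D@N; r=np.hypot(a,b)
m=(v<300)&(abs(h)<16)&(r>32)&(r<68)
f=lambda p:np.sqrt((np.hypot(np.hypot(a[m]-p[0],b[m]-p[1])-49,h[m]-p[2])-6)**2+.01)
o=least_squares(f,[0,0,0],loss='soft_l1',f_scale=2); print(m.sum(),o.x,np.median(f(o.x)))
C=np.array([-20,-150,135.])+o.x[0]*E_+o.x[1]*Y_+o.x[2]*N; print(C)
for bk in (70,0):
  p,M=wp(S,95,bk,C=C); print(bk,*[x.round(2) for x in rel(p,M)])
E
```

```text
[-0.43484654 -0.03781542  2.02494688  0.33716894  0.61253429 -2.19765654] [ 508.55411539 -139.11061304  202.87163706] <class 'numpy.ndarray'>
5076 [-0.06315896 -0.49949235  1.19295503] 0.358773108761339
[ -20.73598768 -150.49949235  135.94098506]
70 [-0.09 -0.15 -2.76] [-1.   -0.72  2.26]
0 [ 3.92 -0.44 -8.49] [-1.   -0.72  2.26]
```

```bash
python3 -m inch '{"grip":[0,0,0,0,0,0,0,0],"travel":[[0,-0.1,-1.5],[-0.1,-0.15,-2.8],[0.9,-0.2,-4.2],[1.9,-0.3,-5.65],[2.9,-0.36,-7.05],[3.6,-0.4,-8.1],[3.9,-0.43,-8.5],[3.9,-0.43,-8.5]],"turn":[[-0.5,-0.4,1.1],[-1,-0.7,2.2],[-1,-0.7,2.2],[-1,-0.7,2.2],[-1,-0.7,2.2],[-1,-0.7,2.2],[-1,-0.7,2.2],[-1,-0.7,2.2]]}' 25; python3 - <<'E'
from h import *
S=stage(); s=manip.read_state(); print(s['joints'],s['moment'])
p,M=wp(S,95,0,C=(-20.6,-150.3,135.7)); print(*[x.round(2) for x in rel(p,M)])
snap('wrist','w10')
E
```

```text
clock: 11.68
eef_pos: [547.7, -143.2, 118.0]
eef_rot: [-3.082, 0.608, -3.111]
wrist_force: [-0.2, -0.1, -0.0]
finger_gap: 47.1
[-0.41168198  0.18260414  2.02376824  0.51076947  0.39830232 -2.41335062] [0.0927219  0.12654302 0.00140828]
[ 0.02 -0.01 -0.03] [-0.04 -0.03  0.09]
```

View pics/w10.png

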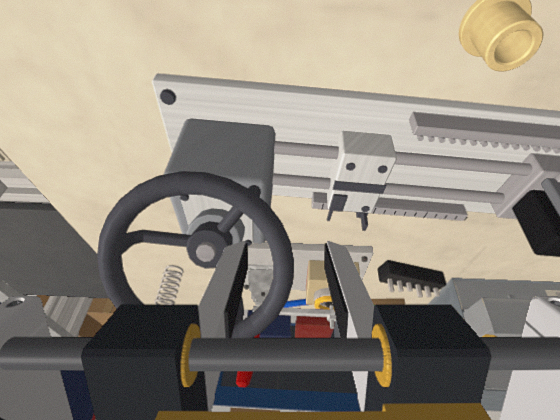

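```bash
python3 -m inch '{"grip":[-1,-1,-1,-1,-1,-1],"travel":[[0,0,0],[0,0,0],[0,0,0],[0,0,0],[0,0,0],[0,0,0]],"turn":[[0,0,0],[0,0,0],[0,0,0],[0,0,0],[0,0,0],[0,0,0]]}' 35; python3 - <<'E'
from h import *
S=stage(); C=(-20.6,-150.3,135.7)
for th in range(95,-10,-10):
  p,M=wp(S,th,0,C=C); print(th,*[x.round(2).tolist() for x in rel(p,M)])
E
```

```text
clock: 12.48
eef_pos: [547.8, -144.7, 118.5]
eef_rot: [-3.079, 0.609, -3.112]
wrist_force: [-1.9, -10.7, -0.9]
finger_gap: 11.3
95 [0.01, 0.13, -0.09] [0.07, 0.06, 0.2]
85 [0.71, 0.08, 0.4] [5.79, -0.38, -7.98]
75 [1.39, -0.12, 0.89] [11.51, -0.82, -16.17]
65 [2.02, -0.46, 1.35] [17.24, -1.26, -24.36]
55 [2.59, -0.93, 1.77] [22.96, -1.7, -32.55]
45 [3.09, -1.52, 2.15] [28.68, -2.14, -40.74]
35 [3.49, -2.2, 2.46] [34.4, -2.58, -48.93]
25 [3.78, -2.97, 2.71] [40.12, -3.02, -57.13]
15 [3.96, -3.78, 2.87] [45.83, -3.46, -65.32]
5 [4.02, -4.63, 2.96] [51.55, -3.9, -73.51]
-5 [3.96, -5.48, 2.96] [57.27, -4.34, -81.7]
```

```bash
python3 -m inch '{"grip":[-1,-1,-1,-1,-1,-1,-1,-1],"travel":[[0.35,-0.01,0.25],[0.7,-0.05,0.49],[1.05,-0.13,0.74],[1.38,-0.25,0.98],[1.7,-0.4,1.21],[2.01,-0.59,1.44],[2.58,-1.06,1.86],[2.58,-1.06,1.86]],"turn":[[2.9,-0.2,-4.1],[5.7,-0.4,-8.2],[8.6,-0.6,-12.3],[11.4,-0.9,-16.4],[14.3,-1.1,-20.5],[17.2,-1.3,-24.6],[22.9,-1.7,-32.7],[22.9,-1.7,-32.7]]}' 35; python3 - <<'E'
from h import *
S=stage(); C=(-20.6,-150.3,135.7); s=manip.read_state(); print(s['joints'].round(2),s['wrist_force'].round(1),s['moment'].round(2))
snap('wrist','w11')
for th in range(55,-50,-10):
  p,M=wp(S,th,0,C=C); print(th,*[x.round(2).tolist() for x in rel(p,M)])
E
```

```text
clock: 13.48
eef_pos: [573.1, -156.0, 136.8]
eef_rot: [2.76, 0.488, 2.355]
wrist_force: [-6.2, -5.5, 0.2]
finger_gap: 11.0
[-0.41  0.21  1.94  0.44  0.45 -1.64] [-6.2 -5.5  0.2] [-0.64  1.04 -0.81]
55 [0.06, 0.2, -0.05] [0.03, -0.09, 0.24]
45 [0.56, -0.39, 0.32] [5.74, -0.53, -7.95]
35 [0.96, -1.07, 0.64] [11.45, -0.96, -16.15]
25 [1.25, -1.83, 0.88] [17.17, -1.4, -24.35]
15 [1.43, -2.65, 1.05] [22.88, -1.84, -32.55]
5 [1.49, -3.5, 1.13] [28.59, -2.27, -40.74]
-5 [1.43, -4.35, 1.13] [34.29, -2.71, -48.94]
-15 [1.24, -5.18, 1.05] [40.0, -3.14, -57.14]
-25 [0.94, -5.97, 0.88] [45.71, -3.58, -65.34]
-35 [0.54, -6.68, 0.64] [51.42, -4.01, -73.54]
-45 [0.04, -7.3, 0.32] [57.12, -4.44, -81.74]
```

View pics/w11.png

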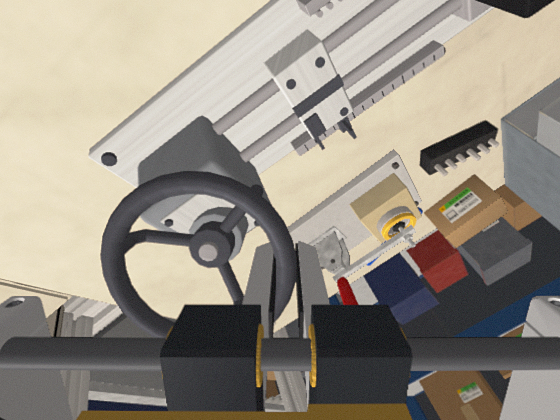

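```bash
python3 -m inch '{"grip":[-1,-1,-1,-1,-1,-1,-1,-1,-1,-1],"travel":[[0.5,-0.59,0.37],[0.9,-1.27,0.69],[1.19,-2.03,0.93],[1.37,-2.85,1.1],[1.43,-3.7,1.18],[1.37,-4.55,1.18],[1.18,-5.38,1.1],[0.88,-6.17,0.93],[0.48,-6.88,0.69],[0.48,-6.88,0.69]],"turn":[[5.7,-0.5,-8.1],[11.4,-0.9,-16.3],[17.1,-1.4,-24.5],[22.8,-1.8,-32.7],[28.6,-2.2,-40.9],[34.3,-2.6,-49.1],[40,-3.1,-57.3],[45.7,-3.5,-65.5],[51.4,-4,-73.7],[51.4,-4,-73.7]]}' 35; python3 - <<'E'
from h import *
S=stage(); C=(-20.6,-150.3,135.7); s=manip.read_state(); print(s['joints'].round(2),s['wrist_force'].round(1),s['moment'].round(2))
im,d=snap('wrist','w12'); im2,d2=snap('top','t12'); cv2.imwrite('pics/t12z.png',cv2.resize(im2[180:285,255:455,::-1],None,fx=3.5,fy=3.5,interpolation=cv2.INTER_CUBIC))
for th in range(-35,-115,-10):
  p,M=wp(S,th,0,C=C); print(th,*[x.round(2).tolist() for x in rel(p,M)])
E
```

```text
clock: 14.78
eef_pos: [576.8, -224.2, 142.8]
eef_rot: [2.626, -0.336, 0.97]
wrist_force: [-12.4, 5.6, 3.9]
finger_gap: 10.8
[-0.54  0.26  1.85  0.53  0.54 -0.25] [-12.4   5.6   3.9] [0.82 1.6  0.31]
-35 [0.17, 0.13, 0.03] [-0.14, -0.22, 0.1]
-45 [-0.33, -0.49, -0.29] [5.57, -0.64, -8.11]
-55 [-0.91, -1.0, -0.66] [11.27, -1.06, -16.31]
-65 [-1.54, -1.38, -1.09] [16.98, -1.47, -24.51]
-75 [-2.22, -1.62, -1.55] [22.68, -1.89, -32.71]
-85 [-2.92, -1.72, -2.03] [28.39, -2.3, -40.92]
-95 [-3.61, -1.66, -2.52] [34.09, -2.71, -49.12]
-105 [-4.29, -1.47, -3.0] [39.8, -3.12, -57.32]
```

View pics/w12.png

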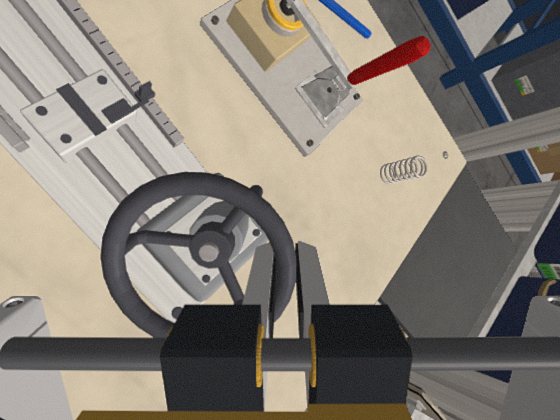

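View pics/t12z.png

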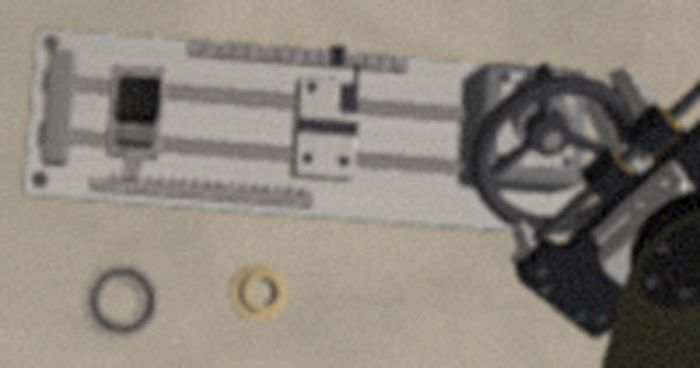

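```bash
cat >> h.py <<'E'
def prof(f,x0,x1,y0,y1,k):
    im=cv2.imread(f'pics/{f}.png'); cv2.imwrite(f'pics/{f}z.png',cv2.resize(im[y0:y1,x0:x1],None,fx=k,fy=k,interpolation=cv2.INTER_CUBIC))
E
python3 -c "
from h import *
prof('w12',95,185,60,140,7)"
```

```text
(no output)
```

View pics/w12z.png

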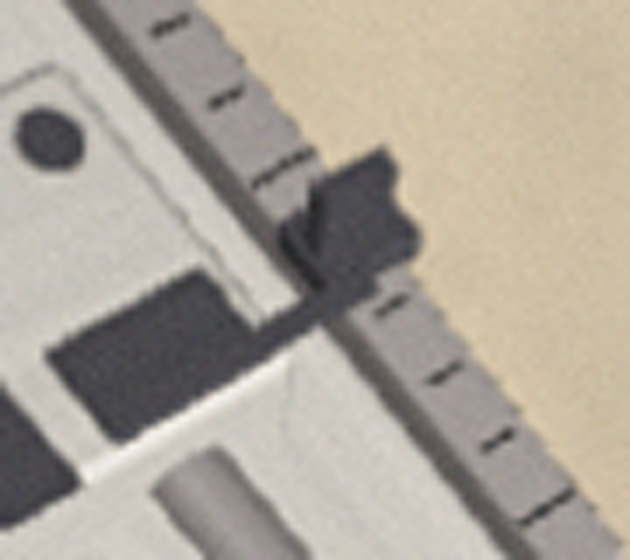

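```bash
python3 -m inch '{"grip":[-1,-1,-1,-1,-1,-1,-1],"travel":[[-0.5,-0.62,-0.32],[-1.08,-1.13,-0.69],[-1.71,-1.51,-1.12],[-2.39,-1.75,-1.58],[-3.09,-1.85,-2.06],[-3.09,-1.85,-2.06],[-3.09,-1.85,-2.06]],"turn":[[5.7,-0.5,-8.2],[11.3,-0.9,-16.4],[17,-1.3,-24.6],[22.7,-1.7,-32.8],[28.4,-2.1,-41],[28.4,-2.1,-41],[28.4,-2.1,-41]]}' 35; python3 - <<'E'
from h import *
S=stage(); C=(-20.6,-150.3,135.7); s=manip.read_state(); print(s['joints'].round(2),s['wrist_force'].round(1),s['moment'].round(2))
im,d=snap('wrist','w13')
for th in (-85,-88,-90,-92,-95):
  p,M=wp(S,th,0,C=C); print(th,*[x.round(2).tolist() for x in rel(p,M)])
E
```

```text
clock: 15.75
eef_pos: [545.7, -241.9, 122.1]
eef_rot: [3.084, -0.604, 0.03]
wrist_force: [-2.7, 5.3, 2.7]
finger_gap: 11.5
[-0.61  0.26  1.92  0.63  0.52  0.46] [-2.7  5.3  2.7] [0.85 0.33 0.37]
-85 [0.19, 0.07, 0.04] [-0.16, -0.22, -0.0]
-88 [-0.02, 0.07, -0.1] [1.55, -0.35, -2.46]
-90 [-0.16, 0.07, -0.2] [2.69, -0.43, -4.1]
-92 [-0.3, 0.09, -0.3] [3.83, -0.51, -5.74]
-95 [-0.51, 0.12, -0.45] [5.54, -0.63, -8.21]
```

View pics/w13.png

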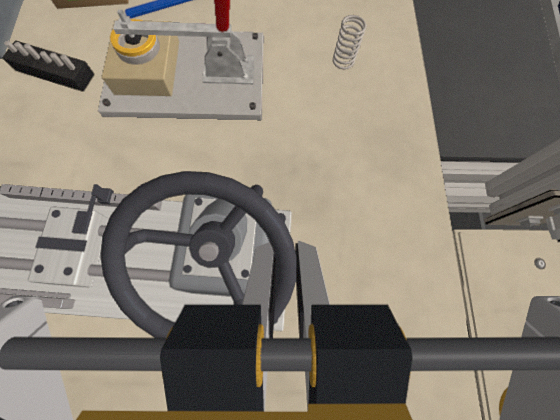

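```bash
python3 -c "
from h import *
prof('w13',55,145,170,250,7)
S=stage(); z=np.load('/tmp/w13.npz'); c={k:z[k] for k in z.files}
u,v,L=cloud(c,z['d'],S); m=(L[:,0]>30)&(L[:,0]<62)&(L[:,1]>-50)&(L[:,1]<-5)&(L[:,2]>38)
A=np.c_[u,v,L.round(1)][m]; print(len(A)); 
for x in range(30,62,2):
  q=A[(A[:,2]>=x)&(A[:,2]<x+2)]
  if len(q): print(x,len(q),q[:,3].min(),q[:,3].mean().round(1),q[:,3].max(),q[:,4].mean().round(1))
"
```

```text
230
30 52 -29.6 -18.9 -5.1 44.5
32 12 -28.2 -25.0 -10.2 46.4
34 12 -28.8 -27.4 -25.1 47.2
36 10 -28.5 -27.0 -25.3 47.0
38 12 -28.2 -27.0 -25.9 46.9
40 10 -27.9 -27.0 -24.6 47.0
42 11 -28.8 -27.2 -24.6 47.1
44 23 -28.6 -26.7 -24.4 44.2
46 21 -28.0 -27.0 -25.0 44.4
48 19 -28.1 -26.9 -24.9 44.5
50 20 -28.1 -27.0 -24.5 44.6
52 22 -28.3 -26.9 -24.3 44.6
54 6 -27.5 -26.5 -24.7 44.8
```

View pics/w13z.png

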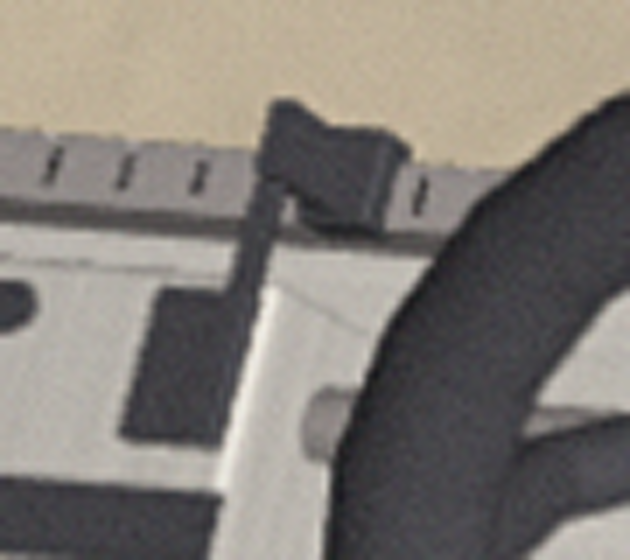

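```bash
python3 -m inch '{"grip":[0,0,0,0,0,0,0,0],"travel":[[0,0,0],[0,0,0],[0,0,0],[-0.6,0,0.8],[-1.7,0.1,2.5],[-2.9,0.2,4.1],[-4,0.3,5.7],[-4.6,0.3,6.6]],"turn":[[0,0,0],[0,0,0],[0,0,0],[0,0,0],[0,0,0],[0,0,0],[0,0,0],[0,0,0]]}' 35; python3 - <<'E'
from h import *
S=stage(); M=S.R@np.diag([1.,-1,-1]); s=manip.read_state(); print(s['wrist_force'])
print(*[x.round(2) for x in rel(S.w([-37,-26,95]),M)])
E
```

```text
clock: 16.8
eef_pos: [499.3, -239.1, 189.4]
eef_rot: [3.083, -0.605, 0.031]
wrist_force: [1.1, -0.2, -0.5]
finger_gap: 47.0
[ 1.07800347 -0.18415512 -0.48071604]
[ 3.04 17.28 -9.44] [ 4.   34.61 -4.8 ]
```

```bash
python3 -m inch '{"grip":[0,0,0,0,0,0,0,0,0,0],"travel":[[-0.5,1,2],[-0.5,4,3],[0,8,3],[1.5,12,3],[2.5,15,1],[3,17,-2],[3,17.3,-6],[3,17.3,-8.5],[3,17.3,-9.4],[3,17.3,-9.4]],"turn":[[0.5,4,-0.6],[1,8,-1.2],[1.6,14,-2],[2.5,22,-3],[3.2,28,-4],[4,34.6,-4.8],[4,34.6,-4.8],[4,34.6,-4.8],[4,34.6,-4.8],[4,34.6,-4.8]]}' 35; python3 - <<'E'
from h import *
s=manip.read_state(); print(s['joints'].round(2))
manip.camera('wrist'); manip.camera('wrist'); snap('wrist','w14'); s=manip.read_state(); print(s['eef_pos'],s['eef_rot'])
for l in ['carriage_pointer','index_mark']: print(l,manip.look_for('wrist',l)[:2])
E
```

```text
clock: 18.05
eef_pos: [529.3, -66.3, 95.7]
eef_rot: [3.142, -0.0, -0.074]
wrist_force: [0.3, -0.4, 0.1]
finger_gap: 47.3
[-0.19  0.38  1.68 -0.    1.08  1.45]
[529.83973406 -66.29635172  96.67679185] [ 3.14131998e+00 -2.05052320e-03 -7.41181142e-02]
carriage_pointer [{'bbox': [239.0, 117.1, 292.2, 219.5], 'p': 0.6}]
index_mark [{'bbox': [279.1, 100.8, 293.8, 116.8], 'p': 0.74}]
```

View pics/w14.png

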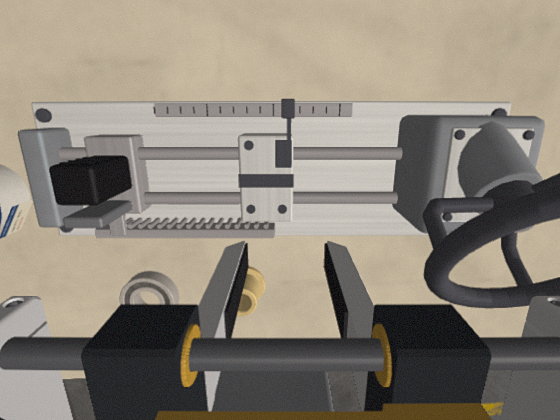

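```bash
python3 - <<'E'
from h import *
prof('w14',255,325,92,152,9)
S=stage(); z=np.load('/tmp/w14.npz'); c={k:z[k] for k in z.files}
print(np.round(z['d'][98:135:1,280:298]).astype(int))
E
```

```text
[[262 262 261 260 260 262 260 262 262 262 261 261 261 260 261 262 261 261]
 [261 233 232 232 232 233 233 232 235 232 232 233 233 233 233 261 261 262]
 [261 233 232 232 234 232 232 233 233 232 233 232 233 233 233 263 262 262]
 [252 233 233 234 232 232 232 234 233 233 233 233 233 232 232 251 251 251]
 [251 233 233 233 232 233 218 218 218 218 233 233 234 234 233 251 250 250]
 [237 234 234 233 233 234 218 218 217 217 233 233 233 233 233 237 237   0]
 [238 235 233 234 234 233 216 218 218 219 234 234 232 234 234 239 238 237]
 [237 233 234 234 234 235 217 219 217 218   0 234 232 235 235 238 238 237]
 [239 234 235 233 233 234 219 219 219 218 235 234 234 234 234 237 238 239]
 [239 235 234 234 233 234 218 218 218 219 234 234 234 234 234 238 239 239]
 [238 235 235 235 234 233 219 217 218 219 234 236 234 234 235 238 239 238]
 [239 235 235 234 234 235 219 220 219 220 234 235 234 234 234 238 240 239]
 [239 234 234 235 235 234 218 219 218 219 234 235 233 235 235 238 240 239]
 [239 237 236 235 234 235 220 219 220 220 235 234 236 235 234 240 238 238]
 [239 237 235 235 236 235 218 219 220 220 235 234 
[... 975 characters left out ...]
256 255 256 255 255 255]
 [256 257 256 255 256 255 256 223 223 222 222 256 258 254 257 255 257 257]
 [256 256 256 256 255 256 257 221 222 222 223 256 256 256 256 255 256 257]
 [257 256 258 258 257 256 256 223 223 223 223 256 256 256 256 257 257 256]
 [256 257 256 258 256 256 257 222 222 222 223 257 257 256 257 257 256 257]
 [258 257 258 257 257 257 257 223 223 222 223 257 257 257 258 257 257 256]
 [258 256 255 258 257 257 256 223 224 223 223 257 256 258 256 257 256 257]
 [257 257 258 257 257 258 256 224 222 224 224 258 258 257 257 256 257 259]
 [248 249 248 250 250 248 249 223 223 223 223 258 258 257 259 256 259 259]
 [237 238 236 238 236 238 237 225 225 224 223   0 257 258 258 258 258 259]]
```

View pics/w14z.png

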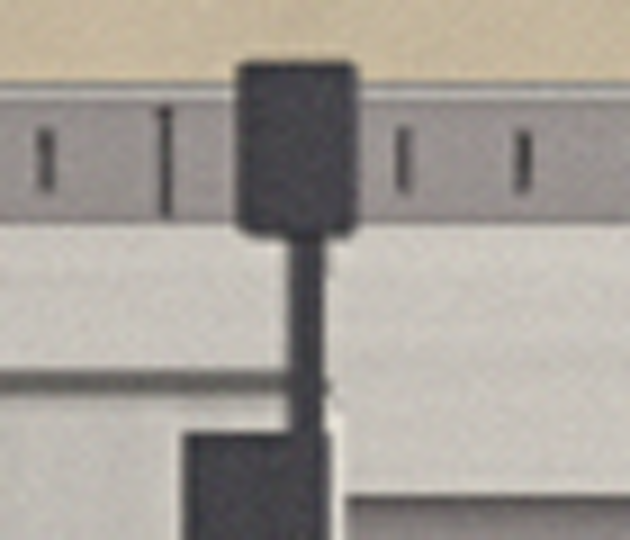

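```bash
python3 - <<'E'
from h import *
S=stage(); C=(-20.6,-150.8,135.7)
for b in (70,0):
  p,M=wp(S,-85,b,C=C); print(b,*[x.round(2) for x in rel(p,M)])
E
```

```text
70 [ -2.21 -17.25   8.35] [ -4.09 -34.67   4.85]
0 [  1.79 -17.55   2.62] [ -4.09 -34.67   4.85]
```

```bash
python3 -m inch '{"grip":[0,0,0,0,0,0,0,0,0,0],"travel":[[0,-0.2,4],[0,-0.5,8.5],[-0.5,-3,12],[-1.5,-8,12.5],[-2.5,-13,12.5],[-3,-16,12],[-2.5,-17.2,10],[-2.2,-17.25,8.6],[-2.2,-17.25,8.35],[-2.2,-17.25,8.35]],"turn":[[0,0,0],[0,0,0],[-0.5,-5,0.7],[-1.5,-13,1.8],[-2.5,-21,3],[-3.4,-29,4],[-4.1,-34.7,4.85],[-4.1,-34.7,4.85],[-4.1,-34.7,4.85],[-4.1,-34.7,4.85]]}' 35; python3 - <<'E'
from h import *
S=stage(); C=(-20.6,-150.8,135.7)
for b in (70,35,0):
  p,M=wp(S,-85,b,C=C); print(b,*[x.round(2) for x in rel(p,M)])
E
```

```text
clock: 19.55
eef_pos: [508.4, -238.2, 180.5]
eef_rot: [3.08, -0.608, 0.034]
wrist_force: [-0.2, -0.6, 0.6]
finger_gap: 46.8
70 [-0.08 -0.06 -0.06] [ 0.01  0.01 -0.08]
35 [ 1.92 -0.21 -2.93] [ 0.01  0.01 -0.08]
0 [ 3.92 -0.36 -5.8 ] [ 0.01  0.01 -0.08]
```

```bash
python3 -m inch '{"grip":[0,0,0,0,0,-1,-1,-1,-1,-1],"travel":[[0.9,-0.1,-1.5],[1.9,-0.2,-2.9],[3.2,-0.3,-4.7],[3.9,-0.36,-5.8],[3.9,-0.36,-5.8],[3.9,-0.36,-5.8],[3.9,-0.36,-5.8],[3.9,-0.36,-5.8],[3.9,-0.36,-5.8],[3.9,-0.36,-5.8]],"turn":[[0,0,0],[0,0,0],[0,0,0],[0,0,0],[0,0,0],[0,0,0],[0,0,0],[0,0,0],[0,0,0],[0,0,0]]}' 35; python3 - <<'E'
from h import *
S=stage(); C=(-20.6,-150.8,135.7)
for th in (-85,-87,-88.6,-89,-90):
  p,M=wp(S,th,0,C=C); print(th,*[x.round(2) for x in rel(p,M)])
E
```

```text
clock: 20.8
eef_pos: [547.4, -241.8, 122.8]
eef_rot: [3.08, -0.609, 0.034]
wrist_force: [-2.0, -0.0, 3.7]
finger_gap: 11.3
-85 [ 0.02  0.01 -0.02] [ 0.02  0.02 -0.07]
-87 [-0.12  0.01 -0.12] [ 1.16 -0.06 -1.71]
-88.6 [-0.23  0.01 -0.2 ] [ 2.08 -0.13 -3.02]
-89 [-0.26  0.01 -0.21] [ 2.31 -0.15 -3.35]
-90 [-0.33  0.02 -0.26] [ 2.88 -0.19 -4.17]
```

```bash
python3 -m inch '{"grip":[-1,-1,-1,-1,-1],"travel":[[-0.12,0,-0.09],[-0.25,0,-0.18],[-0.27,0,-0.19],[-0.27,0,-0.19],[-0.27,0,-0.19]],"turn":[[1,-0.1,-1.5],[2.1,-0.15,-3],[2.2,-0.15,-3.2],[2.2,-0.15,-3.2],[2.2,-0.15,-3.2]]}' 35; python3 - <<'E'
from h import *
S=stage(); C=(-20.6,-150.8,135.7); s=manip.read_state(); print(s['wrist_force'],s['moment'])
p=S.l(s['eef_pos'])-np.array(C)+19*N; print('theta',np.degrees(np.arctan2(p[1],p@E_)))
for th in (-85,-88.6):
  q,M=wp(S,th,0,C=C); print(th,*[x.round(2) for x in rel(q,M)])
snap('wrist','w15'); z=np.load('/tmp/w15.npz'); c={k:z[k] for k in z.files}
u,v,L=cloud(c,z['d'],S); m=(L[:,0]>30)&(L[:,0]<62)&(L[:,1]>-50)&(L[:,1]<-5)&(L[:,2]>38)
A=np.c_[u,v,L.round(1)][m]
for x in range(34,56,2):
  g=A[(A[:,2]>=x)&(A[:,2]<x+2)]
  if len(g): print(x,len(g),g[:,3].min(),g[:,3].mean().round(1),g[:,3].max(),g[:,4].mean().round(1))
E
```

```text
clock: 21.42
eef_pos: [544.8, -241.9, 121.1]
eef_rot: [3.127, -0.611, -0.049]
wrist_force: [3.4, 0.7, 0.9]
finger_gap: 11.7
[3.36328503 0.71515667 0.94974747] [ 0.01676188 -0.43964281  0.11397887]
theta -88.66928888672192
-85 [0.28 0.02 0.15] [-2.16  0.2   3.13]
-88.6 [ 0.03  0.02 -0.02] [-0.1   0.04  0.18]
34 14 -28.1 -26.5 -24.6 47.4
36 10 -27.7 -26.4 -24.1 46.6
38 11 -27.5 -26.4 -24.8 47.0
40 9 -27.2 -26.2 -24.1 46.8
42 12 -27.8 -26.3 -23.7 46.7
44 23 -28.3 -26.7 -24.5 44.5
46 21 -28.2 -27.2 -25.1 43.9
48 21 -27.7 -26.7 -24.3 44.6
50 21 -28.0 -27.2 -25.6 44.0
52 22 -28.6 -26.8 -23.8 44.6
54 6 -27.7 -26.7 -25.1 45.1
```

```bash
python3 -m inch '{"grip":[0,0,0,0,0,0,0,0],"travel":[[0,0,0],[0,0,0],[0,0,0],[-0.6,0,0.8],[-1.7,0.1,2.5],[-2.9,0.2,4.1],[-4,0.3,5.7],[-4.6,0.3,6.6]],"turn":[[0,0,0],[0,0,0],[0,0,0],[0,0,0],[0,0,0],[0,0,0],[0,0,0],[0,0,0]]}' 35; python3 - <<'E'
from h import *
S=stage(); M=S.R@np.diag([1.,-1,-1])
print(*[x.round(2) for x in rel(S.w([-37,-26,95]),M)])
E
```

```text
clock: 22.48
eef_pos: [498.3, -239.1, 188.3]
eef_rot: [3.126, -0.612, -0.048]
wrist_force: [0.2, 0.1, 0.8]
finger_gap: 47.1
[ 3.14 17.27 -9.33] [ 3.02 34.96 -1.15]
```

```bash
python3 -m inch '{"grip":[0,0,0,0,0,0,0,0,0,0],"travel":[[-0.5,1,2],[-0.5,4,3],[0,8,3],[1.5,12,3],[2.5,15,1],[3,17,-2],[3.1,17.3,-6],[3.1,17.3,-8.5],[3.1,17.3,-9.3],[3.1,17.3,-9.3]],"turn":[[0.4,4,-0.1],[0.7,8,-0.3],[1.2,14,-0.5],[2,22,-0.7],[2.5,28,-0.9],[3,35,-1.15],[3,35,-1.15],[3,35,-1.15],[3,35,-1.15],[3,35,-1.15]]}' 35; python3 - <<'E'
from h import *
manip.camera('wrist'); manip.camera('wrist'); snap('wrist','w16'); s=manip.read_state(); print(s['eef_pos'],s['eef_rot'])
prof('w16',255,325,92,152,9)
z=np.load('/tmp/w16.npz'); d=z['d']; print(np.round(d[100:132:2,280:298]).astype(int))
g=cv2.cvtColor(z['im'],cv2.COLOR_RGB2GRAY).astype(float)
for r0,r1 in ((102,115),(119,131)):
  for lo,hi in ((276,300),):
    w=np.clip(200-g[r0:r1,lo:hi].mean(0),0,None); print(r0,g[r0:r1,lo:hi].mean(0).round(0).astype(int).tolist())
E
```

```text
clock: 23.72
eef_pos: [529.4, -66.2, 95.7]
eef_rot: [3.141, 0.001, -0.074]
wrist_force: [1.0, 0.8, -0.0]
finger_gap: 46.9
[529.85757045 -66.27162435  96.52848534] [ 3.14102393e+00 -1.17748918e-03 -7.40215804e-02]
[[262 234 232 233 233 232 233 234 232 232 231 232 233 233 233 261 261 261]
 [251 233 232 233 233 234 217 217 217 216 233 233 232 232 233 251 250 252]
 [237 235 233 234 234 233 218 218 218 217 232 232 234 234 235 238 237 237]
 [237 235 233 234 233 233 218 217 218 218 234 234 233 234 233 238 238 237]
 [239 234 233 234 234 234 218 218 218 218 233 234 233 233 235 239 238 239]
 [238 234 234 235 236 235 219 218 219 219 235 234 235 234 235 239 239 240]
 [239 235 235 235 235 235 219 220 220 219 235 236 233 236 234 238 239 240]
 [239 236 236 236 234 235 220 220 221 219 235 235 236 234 234 239 241 239]
 [240 236 235 237 235 236 219 220   0 221 236 235 236 235 236 240 241 241]
 [254 254 253 255 254 254 220 220 221 220 255 255 254 253 253 254 254 254]
 [255 254 254 254 255 254 220 220 221 220 253 255 255 254 254 253 254 255]
 [254 255 255 255 254 254 222 220 220 220 255 254 255 255 255 255 255 255]
 [257 256 255 255 256 255 221 221 222 222 255 254 254 255 254 255 254 256]
 [256 255 256 255 256 256 222 221 223 221 256 256 256 255 256 256 256 256]
 [255 256 256 256 256 256 222 223 222 222 256 256 258 255 255 256 256 256]
 [257 256 257 256 256 257 223 222 221 225 256 256 256 256 256 257 256 257]]
102 [147, 146, 146, 148, 150, 90, 64, 66, 69, 68, 71, 71, 70, 71, 71, 72, 69, 70, 96, 142, 148, 148, 148, 112]
119 [195, 194, 194, 195, 195, 196, 195, 197, 199, 168, 95, 66, 66, 76, 165, 196, 198, 197, 196, 196, 196, 196, 196, 196]
```

View pics/w16z.png

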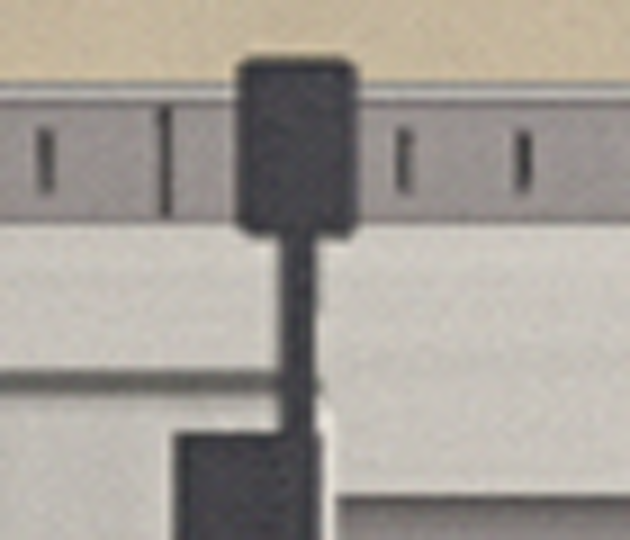

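View pics/w16.png

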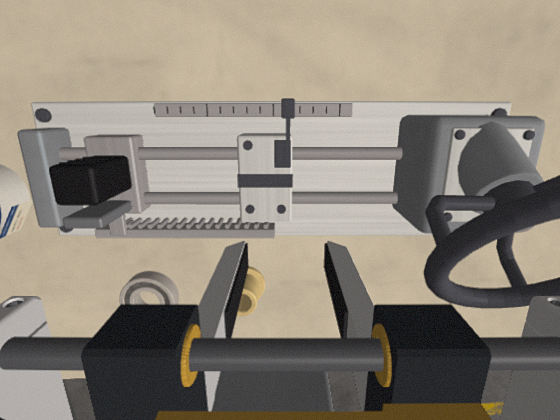

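```bash
python3 -m inch '{"grip":[0,0,0,0,0,0],"travel":[[0,0,3],[0,0,8],[-3,0,12],[-6,0,14],[-6,0,14],[-6,0,14]],"turn":[[0,0,0],[0,0,0],[0,0,0],[0,0,0],[0,0,0],[0,0,0]]}' 35; python3 - <<'E'
from h import *
im,d=snap('top','t17')
for l in ['stop_grip','brass_bush_1','bearing_1','grease_tub','carriage_pointer']: print(l,[(r['bbox'],round(r['p'],2)) for r in manip.look_for('top',l)[:1]])
snap('wrist','w17'); s=manip.read_state(); print(s['wrist_force'],s['clock'])
prof('t17',215,455,180,285,3)
E
```

```text
clock: 24.62
eef_pos: [470.2, -66.4, 236.5]
eef_rot: [3.141, -0.002, -0.074]
wrist_force: [-0.1, -0.1, 0.1]
finger_gap: 46.8
stop_grip [([278.5, 255.7, 302.9, 274.7], 0.61)]
brass_bush_1 [([322.2, 258.1, 330.7, 271.5], 0.65)]
bearing_1 [([277.8, 256.4, 299.1, 277.0], 0.6)]
grease_tub [([222.1, 200.9, 250.2, 233.8], 0.96)]
carriage_pointer [([333.6, 199.9, 353.9, 231.1], 0.56)]
[ 0.32469981  0.00880529 -0.01230042] 24.975
```

View pics/t17z.png

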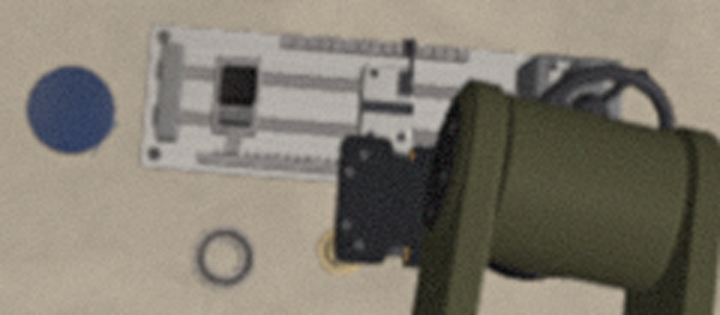

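View pics/w17.png

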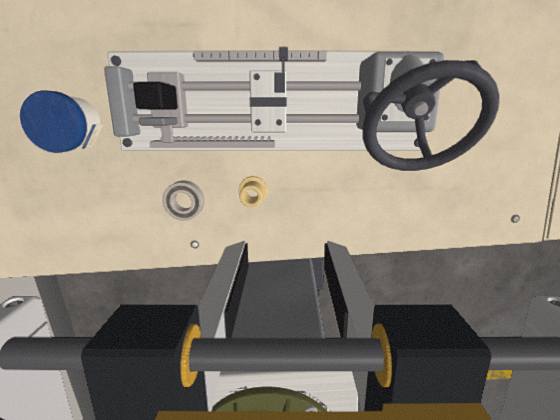

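```bash
python3 -c "
from cell import manip
print(manip.sign_off())"
```

```text
the job is handed in; nothing more can be done
None
```

The job is done and handed in at about 25 s of the 67 s allowed.

**End stop:** I squeezed the spring tab and slid the stop about 88 mm to the far end of its track. There it would go no further, with the push rising to 30 N. I eased back about 5 mm and let go. The tab sprang out and the pin sat in the comb. I take this to be the last notch (0.108), from the hard end and the distance moved. Two comb teeth show beyond the pin, which fits the comb's measured length, but I did not read the joint position directly.

**Handwheel:** One pinch turned the wheel about 180°. A view with the wrist camera above the clip then showed the pointer about 0.7 mm short. I gripped again, turned another 3.7° and let go. The last view puts the pointer and the fin within about 0.1 pixel, or 0.1 mm. The wrist camera resolves about 0.7 mm per pixel, so I trust that to about 0.2 mm.

**End state:** The wrist force read about zero with the gripper clear of everything. The clip, bush, bearing and tub look undisturbed in the last pictures. In the last top picture the finder gave the bearing's place as the stop (p 0.61). The arm partly covered the bush there. I checked the stop by eye and the bush in the wrist picture instead.

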